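Roll the printing roller up into its rest

ROBOT

A 6-joint arm with a two-finger parallel gripper is mounted at the origin on the work surface. World frame = base frame: x ahead of the robot, y to its left, z up, the work surface at z = 0. Lengths are in m, angles in rad, forces in N, time in s.
With the tool pointing down it reaches from about 0.35 to 0.975 m from the base axis. Payload 7.1 kg.
Tool frame: the origin (TCP) lies at the very end of the fingers, on their centre line; the grasp point (between the pads) lies 19 mm behind it; z points along the fingers, y is the line along which they close (so a half turn about z gives the same grasp; the last joint's range is limited). The gripper opens to 88 mm and grips with 3 to 60 N. Pads are 20 mm wide; open, the fingers measure 115 mm over their backs; the gripper's body (75 mm by 178 mm) begins 61 mm behind the grasp point.
Start: joints at [1.231, 0.423, 1.63, -0, 1.089, -0.019], TCP at [0.197, 0.593, 0.223] pointing down, gripper open.
Joint ranges: [-3, 3], [-0.9, 2.11], [0.09, 2.58], [-1.31, 4.45], [0.11, 2.69], [-2.54, 2.54]. Speed limits (rad/s): [2.39, 2.39, 3.01, 3.14, 3.14, 3.14].

INTERFACE

Orientations are given as a 3x3 rotation matrix whose columns are the frame's x, y, z axes.
In Python, from station import ctrl gives the robot as it stands. Calls block until the motion is done:
- ctrl.reach(position, orientation): joint-space move of the TCP to a pose.
- ctrl.move_linear(position, attitude=None, speed=0.15): straight line of the TCP; attitude=None keeps the orientation; speed is the mean speed in m/s.
- ctrl.goto_joints(angles): joint-space move.
- ctrl.move_gripper(opening, strength=None): finger opening in m; strength is the grip in N (None keeps the last); returns when the fingers have stopped.
- ctrl.sleep(seconds).
- ctrl.solve_ik(position, orientation): joint angles nearest the present ones, or None.
- ctrl.observe(): the state.
- ctrl.capture(name): name is "scene" or "top" or "wrist"; returns a dict with "color" (480x640x3 uint8, red, green, blue), "K" (3x3 intrinsics, pixels), "pose" (4x4, takes a point from camera to world coordinates). Camera axes: x right, y down, z forward; pixel columns grow to the right and rows downward; lengths in m; the calibration is good to about 2 mm. A picture is of the moment at which its call begins. There is no depth.
A pose or a line that the arm cannot do raises ctrl.IKError and nothing moves.
- ctrl.finish_job(): hands the job in; it is judged then, once.
The state is a dict: "time_s": time; "q": joint angles; "dq": joint speeds; "effort": joint torques, N m; "tool_pos": TCP position; "tcp_rot": TCP orientation; "wrist_force": force on the tool from outside, world axes, zero at the start; "ft_torque": the same for the moment, N m; "opening": finger opening in m; "grip_force": force on a finger pad.
Only numpy, scipy, OpenCV 4.12 (cv2) and the standard library are available. Lean on these libraries where they do the work, as an engineer would, in place of code of your own. Each camera call takes 0.05 s, during which the arm holds its last target. There are 200 camera calls.

TASK

The loose wooden printing roller lies on the level foot of its wooden stand. Without gripping or lifting it, push it slowly and gently with the fingertips up the short ramp, staying behind it so that it never rolls back or runs off by itself, until it drops over the crest into the hollow against the end stop and lies there at rest. Leave it there, take the hand away, and do not disturb the things lying around.

Things in the scene. Friction and masses are not known exactly. Their poses are not given: they have to be found in the camera images.
- roller: The plain varnished wooden roller, smooth and free-running, a cylinder 50 mm in diameter and 120 mm long, 0.2 to 0.45 kg, loose. Origin at its centre (half-way along its axis, 25 mm from every side). Its y axis is the roller's long axis; its x and z axes turn as it rolls.
- stand: The fixed, varnished wooden roller stand, 288 mm long, 144 mm wide. Origin on the table surface under it; z up, x points up the slope from foot end to end stop, y across it, parallel to the roller. Level part 14 mm high at x -155 to -55 mm, where the roller starts, with a back lip 6 mm higher at -165 to -155. Side guide strips 8 mm thick, 128 mm apart, 9 mm above level part, ramp and crest.
- ramp_foot (a point): Point on the stand's centre line where the ramp begins: (-55, 0, 14) mm in the stand's frame. The ramp rises 12 degrees from here to the crest.
- crest (a point): Point on the centre line of the crest edge, the top of the ramp: (65, 0, 39.5) mm in the stand's frame. Just beyond it is a 4 mm step down into the hollow, whose floor is 35.5 mm above the table.
- stop_face (a point): Point on the face of the end stop that the roller comes to rest by: (107.6, 0, 60.5) mm in the stand's frame. The stop is 15 mm thick and its top 69.5 mm above the table.
- seat (a point): Where the roller's centre lies when it is home in the hollow: (80.6, 0, 60.5) mm in the stand's frame; the hollow leaves it 2 mm of play each way along x.
- chisel: loose carving chisel about 175 mm long lying along one side of the stand, wooden handle 22 mm thick; leave alone
- carved_block: loose dark wooden block 150 x 100 x 28 mm with cut grooves; leave alone
- baren: loose flat black disc 104 mm across with a wooden grip bar on top, 24 mm high; leave alone
- spindle: loose plain wooden peg standing upright beside the foot of the stand, 30 mm across, 60 mm high; leave alone
- ink_jar: loose closed jar 48 mm across, 55 mm high, beside the upper end of the stand; leave alone
- mug: loose blue mug 76 mm across, 85 mm high, away from the stand; leave alone
- brush: loose hand brush lying away from the stand; leave alone
Things that resemble listed ones, but are neither listed nor needed, are in the scene too. What is shaped like the roller but blue or purple is not meant.

How it is judged:
By the outcome, as a careful person would: the job done as asked, in the order asked, and still so for the second after the job is handed in, with the robot touching nothing.
It also fails if it takes over 40 s, if anything falls off the work surface, if the arm or the gripper's body presses on something with over 40 N, if the wrist force passes 120 N, or if a joint passes its speed limit or range.

## Working session

There is one attempt and no reset: what is moved stays moved. The work goes in short steps, each a Python script; the robot and the scene stay as the last script left them, time stands still between calls to the robot, and variables do not carry over. Pictures are saved under pics/ and viewed, at most 10 in all, crops included, and the job is handed in when it is done.

```bash
ls; mkdir -p pics
python3 - <<'E'
from station import ctrl
import cv2,numpy as np,pickle
for n in("scene","top"):
    c=ctrl.capture(n); cv2.imwrite(f"pics/{n}0.png",c["color"][:,:,::-1]); pickle.dump(c,open(n+".pkl","wb"))
    print(n,c["K"].round(1).tolist(),c["pose"].round(3).tolist())
print(ctrl.observe()["time_s"])
E
```

```text
pics
scene [[510.7, 0.0, 318.3], [0.0, 510.7, 244.3], [0.0, 0.0, 1.0]] [[-0.059, 0.654, -0.754, 1.52], [0.998, 0.036, -0.046, 0.046], [-0.003, -0.755, -0.655, 0.917], [0.0, 0.0, 0.0, 1.0]]
top [[518.1, 0.0, 327.8], [0.0, 518.1, 230.6], [0.0, 0.0, 1.0]] [[-0.003, -0.981, 0.193, 0.302], [-1.0, 0.008, 0.024, -0.018], [-0.025, -0.193, -0.981, 1.203], [0.0, 0.0, 0.0, 1.0]]
0.1
```

View pics/scene0.png

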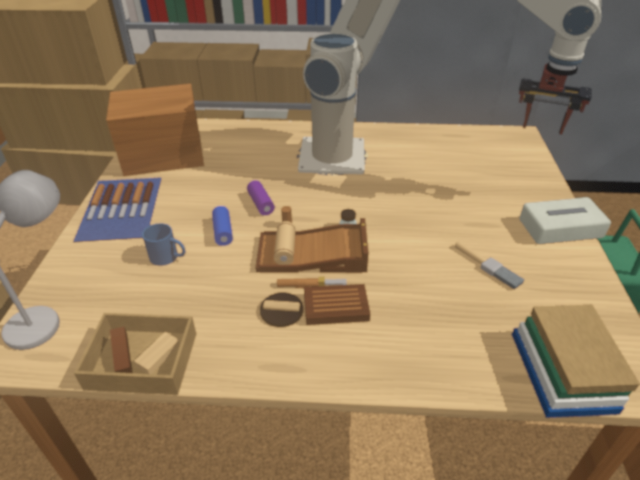

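View pics/top0.png

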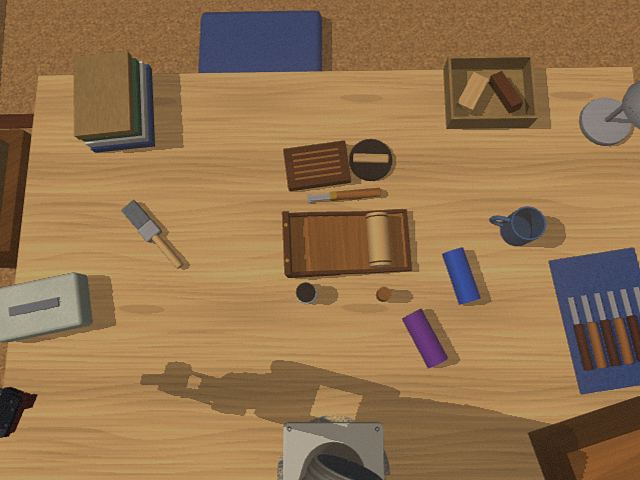

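The top view shows the varnished pale roller at (378,240) on the stand, which spans (283,207) to (411,276). The end stop is at the left (x≈287) and the foot at the right. The other roller shapes are blue (461,276) and purple (425,338). The only wooden one is on the stand, so it fits the description. I'll confirm that in an enlarged crop.

```bash
cat > h.py <<'E'
import numpy as np,cv2
def ray(c,u,v,z):
    R,t=c["pose"][:3,:3],c["pose"][:3,3]
    d=R@np.linalg.inv(c["K"])@[u,v,1]
    return t+d*(z-t[2])/d[2]
def proj(c,p):
    q=c["K"]@(c["pose"][:3,:3].T@(np.asarray(p)-c["pose"][:3,3])); return q[:2]/q[2]
E
python3 - <<'E'
import pickle,cv2,numpy as np
from h import *
c=pickle.load(open("top.pkl","rb")); im=c["color"]
hsv=cv2.cvtColor(im,cv2.COLOR_RGB2HSV)
for p in [(378,240),(340,240),(287,240),(345,213),(345,195),(430,240),(345,290),(400,240),(368,225)]: print(p,im[p[1],p[0]],hsv[p[1],p[0]])
a=im[195:310,270:430,::-1]
s=pickle.load(open("scene.pkl","rb"))["color"][195:300,245:385,::-1]
cv2.imwrite("pics/crop1.png",np.vstack([cv2.resize(a,(480,345),interpolation=cv2.INTER_CUBIC)[:300],cv2.resize(s,(480,360),interpolation=cv2.INTER_CUBIC)[:300]]))
cv2.imwrite("pics/crop1.png",cv2.resize(a,(800,575),interpolation=cv2.INTER_CUBIC))
cv2.imwrite("pics/crop2.png",cv2.resize(s,(760,570),interpolation=cv2.INTER_CUBIC))
E
```

```text
(378, 240) [187 152  97] [ 18 123 187]
(340, 240) [128  85  46] [ 14 163 128]
(287, 240) [84 50 30] [ 11 164  84]
(345, 213) [75 46 27] [ 12 163  75]
(345, 195) [135  89  45] [ 15 170 135]
(430, 240) [182 139  88] [ 16 132 182]
(345, 290) [184 140  90] [ 16 130 184]
(400, 240) [104  69  39] [ 14 159 104]
(368, 225) [154 120  78] [ 17 126 154]
```

View pics/crop1.png

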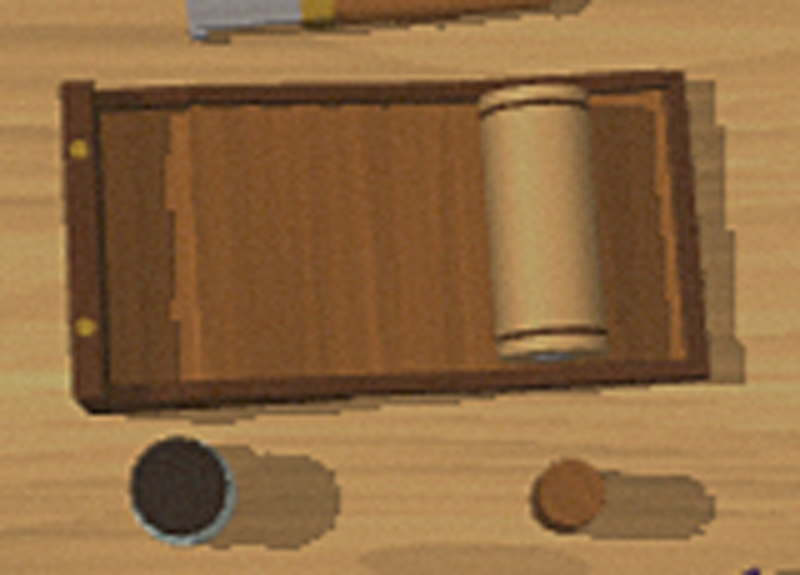

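View pics/crop2.png

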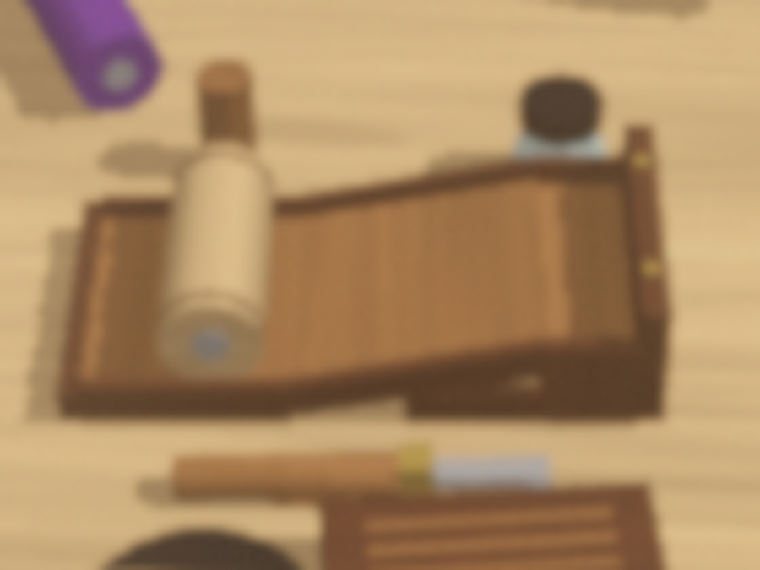

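The crops confirm that the pale varnished roller with the dark end rings is on the level part, and that the end stop with brass dots is at the left in the top view. Next I'll get the poses from the corners and the roller mask.

Run:
```python
import pickle
from h import *
c=pickle.load(open("top.pkl","rb")); s=pickle.load(open("scene.pkl","rb"))
P=lambda u,v:(270+(u+.5)/5-.5,195+(v+.5)/5-.5)
f1=ray(c,*P(685,71),.023);f2=ray(c,*P(709,376),.023)   # foot corners, guide tops
e1=ray(c,*P(62,82),.0695);e2=ray(c,*P(74,400),.0695)   # stop top outer corners
print("foot",f1.round(4),f2.round(4),np.linalg.norm(f1-f2)); print("stop",e1.round(4),e2.round(4),np.linalg.norm(e1-e2))
fm=(f1+f2)[:2]/2; em=(e1+e2)[:2]/2; print("len",np.linalg.norm(em-fm))
X=(em-fm)/np.linalg.norm(em-fm); w=(f1+e1-f2-e2)[:2]; w/=np.linalg.norm(w)
print("yaw from length",np.degrees(np.arctan2(X[1],X[0])),"width dir+90/-90",np.degrees(np.arctan2(w[1],w[0]))+90)
org=(fm+em)/2+X*.0212; print("origin",org)
yaw=np.arctan2(X[1],X[0])
for nm,cc,roi in(("top",c,(356,206,402,274)),("scene",s,(270,215,302,268))):
    x0,y0,x1,y1=roi; hsv=cv2.cvtColor(cc["color"],cv2.COLOR_RGB2HSV)
    m=np.zeros(hsv.shape[:2],np.uint8); m[y0:y1,x0:x1]=(cv2.inRange(hsv,(14,0,115),(24,150,255)))[y0:y1,x0:x1]
    n,l,st,ce=cv2.connectedComponentsWithStats(m); i=1+st[1:,4].argmax()
    r=cv2.minAreaRect(np.argwhere(l==i)[:,::-1].astype(np.float32)); print(nm,st[i],ce[i],r)
    p=ray(cc,*r[0],.039); d=p[:2]-org; print(" roller",p.round(4),"stand frame",X@d,np.array([-X[1],X[0]])@d)
# cross-check in scene view
Rz=np.array([[X[0],-X[1]],[X[1],X[0]]])
for q in([-.165,.072,0],[-.165,-.072,0],[.123,.072,0],[.123,-.072,0],[.123,.072,.0695],[.123,-.072,.0695]):
    u=proj(s,[*(org+Rz@q[:2]),q[2]]); print(q,"scene crop2 px",((u-[245,195])*5.43).round())
from station import ctrl
np.save("st.npy",[*org,yaw])
```

```text
foot [ 0.5847 -0.1739  0.023 ] [ 0.4418 -0.1801  0.023 ] 0.14302265582935
stop [0.5711 0.112  0.0695] [0.4275 0.1047 0.0695] 0.14378659339584673
len 0.28571727687083115
yaw from length 92.81143231331325 width dir+90/-90 92.70538810319609
origin [ 0.50523958 -0.01312777]
top [366 212  24  50 994] [377.28672032 236.6639839 ] ((377.43402099609375, 236.07614135742188), (48.94672393798828, 21.23162078857422), 85.91438293457031)
 roller [ 0.5176 -0.1034  0.039 ] stand frame -0.09078441563749118 -0.007939143135389242
scene [ 270  215   32   51 1567] [285.55902999 239.50287173] ((285.5, 240.0), (50.0, 31.0), 90.0)
 roller [ 0.4969 -0.1037  0.039 ] stand frame -0.09001379352961052 0.012764386472990386
[-0.165, 0.072, 0] scene crop2 px [ 84. 227.]
[-0.165, -0.072, 0] scene crop2 px [ 55. 422.]
[0.123, 0.072, 0] scene crop2 px [645. 229.]
[0.123, -0.072, 0] scene crop2 px [663. 425.]
[0.123, 0.072, 0.0695] scene crop2 px [653. 122.]
[0.123, -0.072, 0.0695] scene crop2 px [672. 316.]
```

```bash
cat >> h.py <<'E'
ox,oy,yaw=np.load("st.npy"); X=np.array([np.cos(yaw),np.sin(yaw),0]); Y=np.array([-X[1],X[0],0])
W=lambda x,y,z:np.array([ox,oy,0])+x*X+y*Y+np.array([0,0,z])
def pick_R(ctrl,p):
    best=None
    for s in(1,-1):
        R=np.column_stack([s*X,-s*Y,[0,0,-1]]); q=ctrl.solve_ik(p,R)
        if q is not None:
            k=np.abs(np.array(q)-ctrl.observe()["q"]).max()
            if best is None or k<best[0]: best=(k,R)
    return best[1]
E
python3 - <<'E'
from station import ctrl
from h import *
R=pick_R(ctrl,W(-.142,0,.16)); np.save("R.npy",R)
ctrl.move_gripper(.06)
ctrl.reach(W(-.142,0,.16),R)
ctrl.move_linear(W(-.142,0,.027),speed=.06)
o=ctrl.observe(); print(o["time_s"],o["tool_pos"],W(-.142,0,.027),o["wrist_force"],o["opening"])
a=ctrl.capture("scene")["color"][170:300,220:393,::-1]
cv2.imwrite("pics/app.png",cv2.resize(a,(780,586),interpolation=cv2.INTER_CUBIC))
E
```

```text
5.9583 [ 0.51235117 -0.15501127  0.0272452 ] [ 0.51220454 -0.15495686  0.027     ] [ 0.34900186  1.1170134  -0.40339548] 0.05985334700005661
```

View pics/app.png

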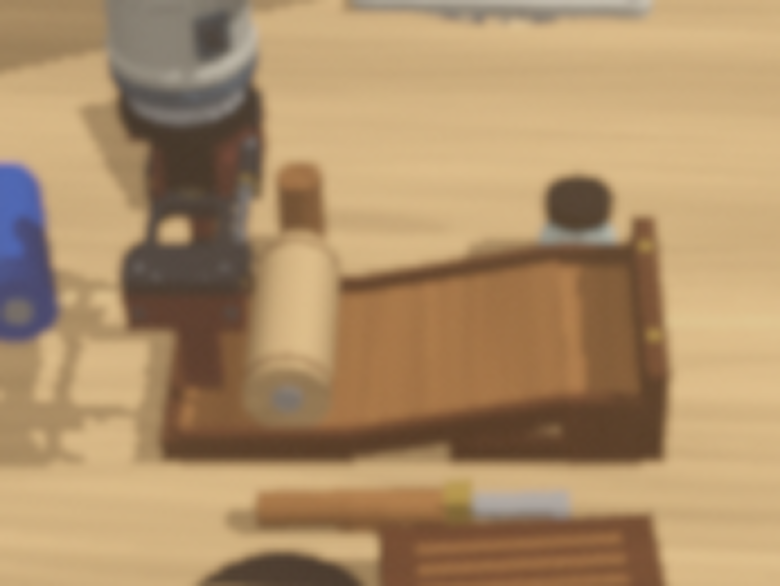

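The fingers are on the level part behind the roller. The front finger tip is at about (200,380) and the roller's edge at about (248,380), so there is a clear gap and no contact yet. Next is a single slow push up the ramp.

Run:
```python
from station import ctrl
from h import *
ctrl.move_linear(W(.041,0,.046),speed=.022)
ctrl.sleep(.5)
o=ctrl.observe(); print(o["time_s"],o["tool_pos"],W(.041,0,.046),o["wrist_force"])
a=ctrl.capture("scene")["color"][170:300,220:393,::-1]
cv2.imwrite("pics/push.png",cv2.resize(a,(780,586),interpolation=cv2.INTER_CUBIC))
```

```text
15.025 [0.50319526 0.02781976 0.04597689] [0.50322856 0.02782288 0.046     ] [-0.22533795  0.05059794 -0.55765774]
```

View pics/push.png

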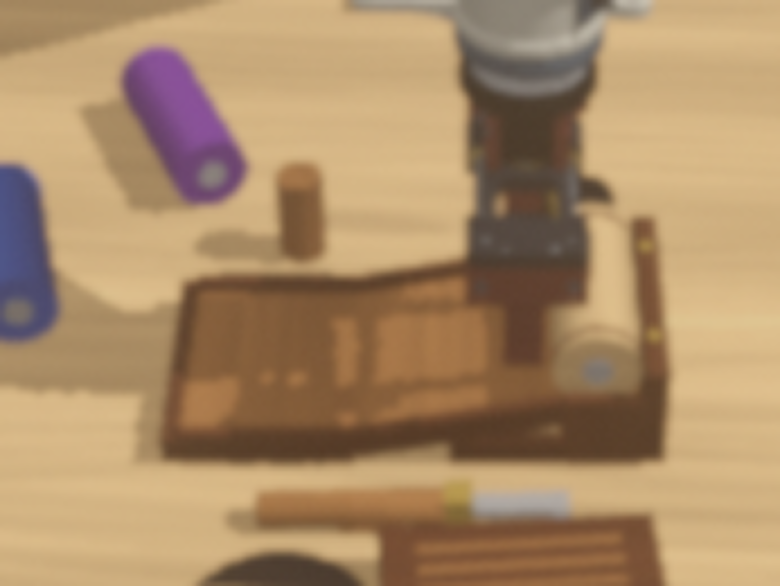

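The roller lies against the end stop, its end face centred at about (597,370), and the wrist force is near zero. I'll back the hand off, then lift it away and verify with both cameras.

Run:
```python
from station import ctrl
from h import *
ctrl.move_linear(W(.026,0,.054),speed=.04)
ctrl.move_linear(W(.0,0,.22),speed=.12)
ctrl.goto_joints([1.231,0.423,1.63,0,1.089,-0.019])
ctrl.sleep(.5)
s=ctrl.capture("scene"); c=ctrl.capture("top"); o=ctrl.observe(); print(o["time_s"],o["wrist_force"])
S=s["color"][170:300,220:393,::-1]; T=c["color"][180:320,270:430,::-1]
im=np.hstack([cv2.resize(S,(400,300),interpolation=cv2.INTER_CUBIC),cv2.resize(T,(343,300),interpolation=cv2.INTER_CUBIC)]); cv2.imwrite("pics/final.png",im)
for y in(-.06,.06): print("seat end, scene img",(proj(s,W(.0806,y,.0605))-[220,170])*400/173,"top img",(proj(c,W(.0806,y,.0605))-[270,180])*300/140+[400,0])
hsv=cv2.cvtColor(c["color"],cv2.COLOR_RGB2HSV); m=np.zeros(hsv.shape[:2],np.uint8); m[209:272,290:330]=cv2.inRange(hsv,(14,0,115),(24,150,255))[209:272,290:330]
n,l,st,ce=cv2.connectedComponentsWithStats(m); i=1+st[1:,4].argmax(); print(st[i]); p=ray(c,*ce[i],.0605+.01)-W(0,0,0); print("roller in stand",p@X,p@Y)
```

```text
20.2167 [ 0.34318346 -0.02428548 -1.19695016]
seat end, scene img [303.59305288 190.88800392] top img [465.92422766  77.13082932]
seat end, scene img [299.5441482 122.0152002] top img [470.81140237 190.05274973]
[290 214  22  51 980]
roller in stand 0.08396029489744074 -0.004576314726471645
```

View pics/final.png

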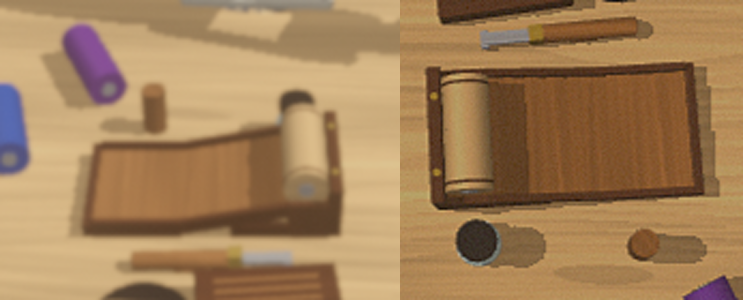

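The roller lies in the hollow against the stop, at (466,133) in the top half of the picture, which matches the projected seat. The spindle, jar and chisel are where they were.

```bash
python3 -c "
from station import ctrl
print(ctrl.finish_job())"
```

```text
the job is handed in; nothing more can be done
None
```

The roller was pushed up the ramp in one slow stroke and now rests in the hollow against the end stop; the hand is clear, the nearby things look undisturbed, and the job was handed in at about 20 s.

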